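Pack the last milk and close the clip-lid food box

ROBOT

A 6-joint arm with a two-finger parallel gripper is mounted at the origin on the work surface. World frame = base frame: x ahead of the robot, y to its left, z up, the work surface at z = 0. Lengths are in m, angles in rad, forces in N, time in s.
With the tool pointing down it reaches from about 0.375 to 0.9 m from the base axis. Payload 3.1 kg.
Tool frame: the origin (TCP) lies midway between the tips of the shut fingers; the grasp point (between the pads) lies 19 mm behind it; z points along the fingers, y is the line along which they close (so a half turn about z gives the same grasp; the last joint's range is limited). The gripper opens to 87 mm and grips with 3 to 60 N. Pads are 19 mm wide; open, the fingers measure 117 mm over their backs; the gripper's body (75 mm by 190 mm) begins 51 mm behind the grasp point.
Start: joints at [-1.367, 0.527, 1.433, -0, 1.181, -0.178], TCP at [0.233, -0.58, 0.223] pointing down, gripper open.
Joint ranges: [-3.08, 3.08], [-0.75, 2.2], [0.22, 2.44], [-1.43, 4.57], [0, 2.65], [-2.85, 2.85]. Speed limits (rad/s): [2.79, 2.79, 3.14, 3.14, 3.14, 3.14].

INTERFACE

Orientations are given as a unit quaternion [x, y, z, w].
In Python, from rig import robot gives the robot as it stands. The module is installed in compiled form; this text tells all that it offers.
- The arm moves only by the tool play_rows, never from a script. Its arguments are lists of equal length, an entry for each row: "gripper": the closure, from -1 (fully open) to 1 (shut); "delta_pos": the shift along the tool's x, y, z in cm, a list of three; "turn": the turn, a rotation vector about the tool's x, y, z in rad, a list of three. A call has 1 to 12 rows; each row is the pose to reach, as a shift and turn from the pose commanded when the call began, along the tool's axes at that moment; what a row does not reach only later rows make up. A row lasts 1/8 s, in which the tool goes at most 62.5 mm and 10.7 degrees, less where a joint would pass 70% of its speed; a pose out of reach is approached as far as the arm can. A call with a gripper value outside its range is refused whole. The fingers move at their own pace and stop on an object; "squeeze" is the grip in N (left out, the last holds). Time passes only in rows, so rows that repeat a pose let the fingers close. It gives the time, the measured TCP pose, the force, the opening and the grip force at its end, in the units of the state.
- robot.get_obs(): the state, without advancing time (a new reading comes with each control period).
- robot.camera(name): name is "scene" or "side" or "wrist"; returns a dict with "color" (480x640x3 uint8, red, green, blue), "vfov" (degrees; the focal length in pixels is half the picture's height over the tangent of half this angle, whatever the lens; pixels are square), "cx", "cy" (the principal point, pixels), "R" (3x3) and "t" (3): a world point X has camera coordinates R X + t. Camera axes: x right, y down, z forward; pixel columns grow to the right and rows downward; lengths in m; the calibration is good to about 2 mm. A picture is of the moment at which its call begins. There is no depth.
- robot.hand_in(): hands the job in; it is judged then, once.
The state is a dict: "time": time; "q": joint angles; "joint_velocities": joint speeds; "joint_torque": joint torques, N m; "position": TCP position; "tool_rot": TCP orientation; "ft_force": force on the tool from outside, world axes, zero at the start; "moment": the same for the moment, N m; "grip_width": finger opening in m; "grip_force": force on a finger pad.
Only numpy, scipy, OpenCV 4.12 (cv2) and the standard library are available. Lean on these libraries where they do the work, as an engineer would, in place of code of your own. Each camera call takes 0.05 s, during which the arm holds its last target. There are 200 camera calls.

TASK

Finish this food box: stand the loose milk carton upright in the empty front compartment, then put the lid on with its rear bar hooked under the lip of the box and the lid lying flat on the rim, and snap the front clip down over its catch so that the box stays shut. Leave the other groceries on the table undisturbed.

Things in the scene. Friction and masses are not known exactly. Their poses are not given: they have to be found in the camera images.
- food_box: Grey open plastic box, fixed. Origin: centre of underside; -x = front (clip side, to the robot), +x = rear (lip side). Outside 162 (x) x 140 (y) mm, rim 126 mm up, walls and floor 4 mm. Mouth x -77 to 50, y -66 to 66 mm; behind it a flat deck at rim height, x 50 to 81. Inside, a divider 80 mm high at x = -21.5: the front compartment (x -77 to -23 mm) is empty, the rear one holds two cartons.
- lip (a point): Middle of the lower front edge of the lip over the rear deck (box frame x = 72, z = 136 mm). The lip, 4 mm thick, 120 mm wide, reaches forward 9 mm from an upright hood wall (inner face x = 81 mm): the slot under it for the lid's bar is 10 mm high above the deck and 9 mm deep, open to the front.
- catch_nose (a point): Middle of the springy catch outside the front wall: a rounded nose of 8 mm diameter, 50 mm wide along y, axis at box frame x = -90, z = 104.5 mm. It gives upward when the clip's hook is forced past beneath it.
- lid: Loose grey lid, 0.16 to 0.26 kg, lying on its plug. Origin: level with the plug's underside; when closed its frame is the box's raised 118 mm (+x to the rear bar, -x to the clip). Plug: rim 8 mm deep, x -74 to 46, y -63 to 63 mm. Plate above it z 8 to 13, x -83 to 64, y -72 to 72 mm. The plug keeps the bar from sliding in level: tilt the lid, front raised 5 to 30 degrees, then swing it down.
- lid_bar (a point): Middle of the lid's rear bar: round, 8 mm diameter, 90 mm long along the lid's y, at lid frame x = 77, z = 12 mm, joined to the plate by a 4 mm tongue. Hooked in, it rests on the deck against the hood wall under the lip.
- lid_grip (a point): Middle of the lid's bridge handle, lid frame x = -10, z = 33 mm (20 mm above the plate): a bar along y, 14 mm thick (x), 90 mm long (y), z 23 to 43 mm, on two end posts. Grip across the 14 mm, fingers closing along the lid's x.
- clip (a joint): Angle of the lid's front clip: 0 = shut, flap straight down; 1.57 = straight out forward; more = raised; stays where left. Pivot along y at lid frame x = -88, z = 10.5 mm; shut, outer face 10.5 mm in front of it. On the seated lid the hook meets the catch near 0.32 rad, is forced past (4 to 10 N inward, 30 to 45 mm below the pivot), snaps by 0.15, then stops hard at 0 to 0.05 and holds.
- clip_edge (a point): Middle of the free edge of the clip's flap (60 mm wide along y, 4 mm thick), 50 mm from the clip's pivot.
- milk: Loose milk carton to pack: white brick, blue band, 41 (x) x 63 (y) x 106 mm high, 0.18 to 0.34 kg, standing on the table. Origin: centre of underside. In the box its 63 mm side lies along the box's y; the 54 mm wide compartment leaves finger room only at its narrow ends: grip across the 63 mm.
- packed_a: Same carton, standing already packed in the rear compartment next to the divider. Origin: centre of its underside.
- packed_b: Same carton, standing already packed at the back of the rear compartment. Origin: centre of its underside.
- bottle: Bystander: white drink bottle with red cap, 58 mm diameter, 150 mm high, standing on the table. Origin: centre of its underside.
- biscuits: Bystander: yellow biscuit box, 65 x 150 x 45 mm, lying flat. Origin: centre of its underside.
- jar: Bystander: amber glass jar with metal cap, 70 mm diameter, 95 mm high. Origin: centre of its underside.
There are look-alikes about, which are no part of the job. Leave any orange look-alike of the packed_b alone.

How it is judged:
On the way, in this order (a step that is already met when the one before it is completed fails the run):
1. the milk carton stands upright on the floor of the front compartment (x of milk in the frame of food_box between -0.06 and -0.04 m and y of milk in the frame of food_box between -0.038 and 0.038 m and z of milk in the frame of food_box between 0 and 0.01 m and angle between milk's own z axis and vertical below 0.08 rad), for 0.2 s.
2. the lid lies flat on the rim with its bar under the lip (x of lid in the frame of food_box between -0.007 and 0.007 m and y of lid in the frame of food_box between -0.007 and 0.007 m and z of lid in the frame of food_box between 0.1155 and 0.1205 m and angle between the z axis of lid and the z axis of food_box, either way round below 0.03 rad), for 0.2 s.
At the end, for the whole second after the job is handed in: Milk upright (0.08 rad) on the front compartment's floor; the two packed cartons standing; lid within 2.5 mm of seated height, 7 mm in x and y, 0.03 rad of flat on the box, bar under the lip; clip snapped under the catch (below 0.1 rad); lid and milk at rest (all of step 1 and all of step 2 and value of joint clip below 0.1 rad and angle between each of packed_a, packed_b's own z axis and vertical below 0.15 rad and linear speed of each of lid, milk below 0.02 m/s); the robot touches nothing.
It fails at once if the bottle, biscuit box or jar is shoved more than 30 mm or knocked over (distance of any of bottle, biscuits, jar from where it was at the start of the episode above 0.03 m or angle between any of bottle, jar's own z axis and vertical above 0.4 rad).
It also fails if it takes over 67 s, if anything falls off the work surface, if the arm or the gripper's body presses on something with over 40 N, if the wrist force passes 120 N, or if a joint passes its speed limit or range.

## Working session

There is one attempt and no reset: what is moved stays moved. The work goes in short steps, Python scripts to look and compute and a tool call to move; the robot and the scene stay as the last step left them, time stands still between calls to the robot, and variables do not carry over. Pictures are saved under pics/ and viewed, at most 10 in all, crops included, and the job is handed in when it is done.

Besides the shell and the picture viewer there is one more tool, called after ">>>" by a JSON object that holds its "op" and its "data". play_rows: Moves the arm, as the interface text tells. Its arguments: {"type":"object","properties":{"gripper":{"type":"array","items":{"type":"number"}},"delta_pos":{"type":"array","items":{"type":"array","items":{"type":"number"}}},"turn":{"type":"array","items":{"type":"array","items":{"type":"number"}}},"squeeze":{"type":"number"}},"required":["gripper","delta_pos","turn"]}

```bash
mkdir -p pics; python3 - <<'E'
from rig import robot
import cv2,numpy as np,pickle
o=robot.get_obs();print({k:np.round(v,3) for k,v in o.items()})
d={}
for n in("scene","side","wrist"):
    c=robot.camera(n);d[n]=c;print(n,c["vfov"],c["cx"],c["cy"],np.round(-c["R"].T@c["t"],3),np.round(c["R"],3).tolist())
    cv2.imwrite(f"pics/{n}0.png",c["color"][:,:,::-1])
pickle.dump(d,open("c0.pkl","wb"))
E
```

```text
{'time': np.float64(0.0), 'q': array([-1.368,  0.528,  1.434, -0.   ,  1.181, -0.178]), 'joint_velocities': array([-0.002, -0.001,  0.   , -0.   , -0.001,  0.001]), 'joint_torque': array([  0.   , -44.004, -17.659,   0.063,   0.058,  -0.   ]), 'position': array([ 0.233, -0.579,  0.222]), 'tool_rot': array([ 0.982,  0.19 , -0.   , -0.001]), 'ft_force': array([-0.514,  0.885,  0.029]), 'moment': array([-0.018,  0.027,  0.045]), 'grip_force': np.float64(0.0), 'grip_width': np.float64(0.087)}
scene 50.68706490641485 331.42130444933844 242.92899666810203 [ 1.024 -0.706  0.766] [[0.857, 0.515, 0.017], [0.341, -0.543, -0.767], [-0.386, 0.664, -0.641]]
side 53.36116734934454 317.98980850345134 246.35927196101457 [0.336 0.675 0.904] [[-0.936, -0.352, -0.007], [-0.261, 0.707, -0.657], [0.236, -0.613, -0.754]]
wrist 66.08512413573833 314.61034148367105 242.57207784192212 [ 0.296 -0.554  0.384] [[0.372, -0.928, -0.001], [-0.898, -0.36, 0.252], [-0.234, -0.093, -0.968]]
```

View pics/scene0.png

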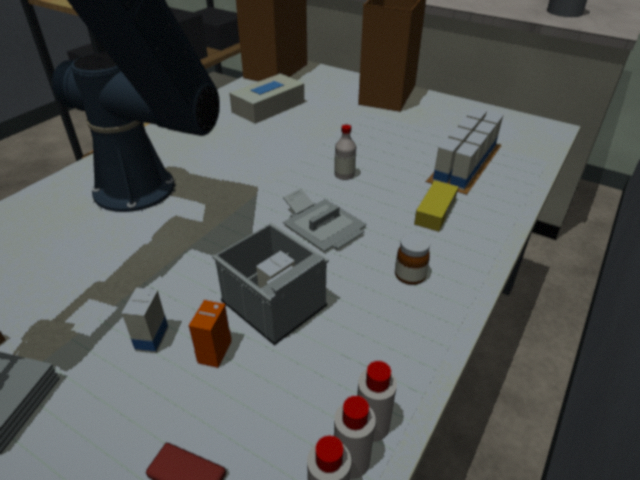

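View pics/side0.png

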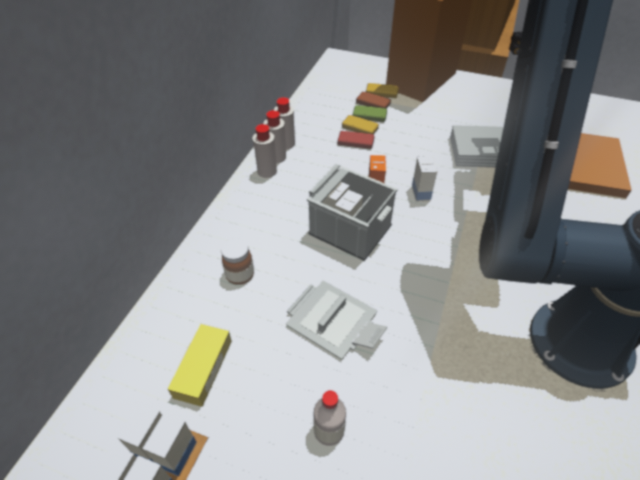

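The loose milk candidates are the white, blue-banded carton at scene (147,322) / side (425,178), the orange carton at scene (210,333), which is the look-alike to leave alone, and the multipack on the orange tray at scene (468,150). The single white one fits. Next I'll enlarge both views.

```bash
python3 - <<'E'
import cv2,pickle
d=pickle.load(open("c0.pkl","rb"))
a=d["scene"]["color"][180:380,115:382,::-1];cv2.imwrite("pics/sc_crop.png",cv2.resize(a,(801-1,600),interpolation=cv2.INTER_CUBIC))
b=d["side"]["color"][145:365,275:455,::-1];cv2.imwrite("pics/sd_crop.png",cv2.resize(b,(490,599),interpolation=cv2.INTER_CUBIC))
E
```

```text
(no output)
```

View pics/sc_crop.png

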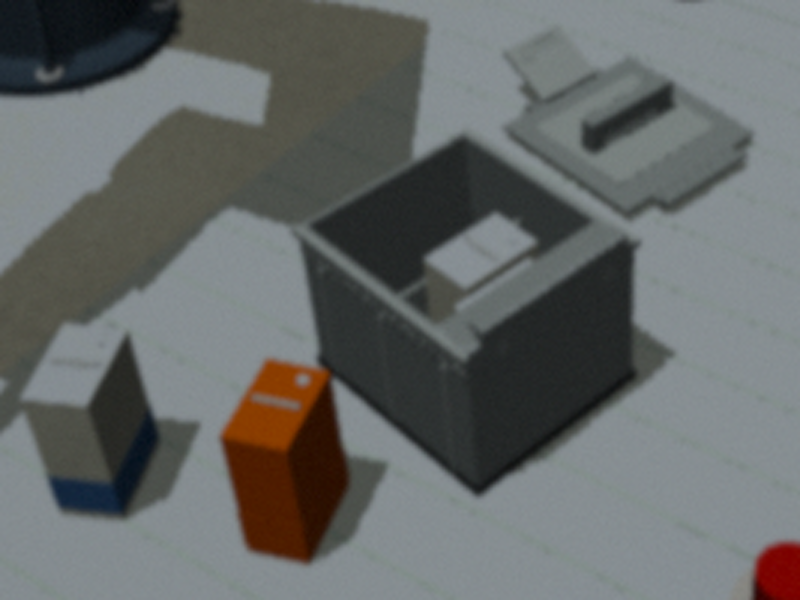

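View pics/sd_crop.png

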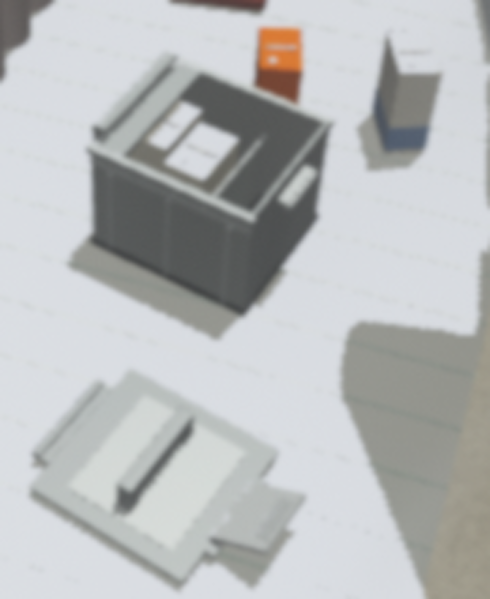

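The crops confirm it. The milk is the white, blue-banded carton (scene crop top ~(78,365), side crop ~(415,50)), the orange one beside it stays. The box's front, with the catch at side crop (298,187), faces the robot. The lid lies with its bar away from the robot and its clip open towards the robot.

```bash
cat > h.py <<'E'
import numpy as np,cv2
from scipy.spatial.transform import Rotation as Ro
def K(c):
    f=240/np.tan(np.radians(c["vfov"]/2));return np.array([[f,0,c["cx"]],[0,f,c["cy"]],[0,0,1]])
def ray(c,p):
    o=-c["R"].T@c["t"];v=c["R"].T@np.linalg.solve(K(c),[p[0],p[1],1.]);return o,v/np.linalg.norm(v)
def onz(c,p,z):
    o,v=ray(c,p);return o+v*(z-o[2])/v[2]
def tri(*cp):
    A=np.zeros((3,3));b=np.zeros(3);rs=[ray(c,p) for c,p in cp]
    for o,v in rs:
        M=np.eye(3)-np.outer(v,v);A+=M;b+=M@o
    X=np.linalg.solve(A,b);return X,max(np.linalg.norm(np.cross(X-o,v)) for o,v in rs)
def proj(c,X):
    q=K(c)@(c["R"]@np.asarray(X)+c["t"]);return q[:2]/q[2]
def delta(obs,dw):  # world shift -> tool cm
    return Ro.from_quat(obs["tool_rot"]).inv().apply(dw)*100
E
python3 - <<'E'
import pickle;from h import *
d=pickle.load(open("c0.pkl","rb"));S,D=d["scene"],d["side"]
s=lambda x,y:(115+x/2.996-.33,180+y/3-.33);q=lambda x,y:(275+x/2.7222-.32,145+y/2.7227-.32)
P={"rimF+":((465,136),(255,218)),"rimF-":((303,230),(330,125)),"rimR+":((637,240),(92,150)),"baseF-":((320,362),(317,215)),"baseR+":((632,375),(95,240)),
"mk-a":((28,400),(440,73)),"mk-b":((92,405),None),"m":((92,405),(435,35)),
"h1":((588,125),(190,420)),"h1b":((588,125),(122,490)),"h2":((670,85),(190,420)),"pl1":((508,130),(183,585)),"pl2":((508,130),(275,455)),"pl3":((630,58),(183,585)),"pl4":((750,135),(35,490)),"pl5":((630,213),(130,375))}
for k,(a,b) in P.items():
    if b: X,e=tri((S,s(*a)),(D,q(*b)));print(k,X.round(4),round(e,4))
print("milk top scene z.106",[onz(S,s(*p),.106).round(3)[:2].tolist() for p in((28,400),(92,405),(128,335),(68,323))])
print("milk top side",[onz(D,q(*p),.106).round(3)[:2].tolist() for p in((390,32),(435,35),(440,73),(395,70))])
print("milk base scene",[onz(S,s(*p),0).round(3)[:2].tolist() for p in((62,512),(125,515),(157,440))])
print("milk base side",[onz(D,q(*p),0).round(3)[:2].tolist() for p in((383,148),(425,150),(375,110))])
print("clip edge",[onz(D,q(*p),.05).round(3)[:2].tolist() for p in((305,495),(265,550))])
E
```

```text
rimF+ [ 0.498  -0.0593  0.1233] 0.0018
rimF- [ 0.4682 -0.192   0.1225] 0.0017
rimR+ [ 0.6543 -0.0887  0.1237] 0.0017
baseF- [ 0.4675 -0.1959  0.0044] 0.0012
baseR+ [ 0.6552 -0.0929  0.0038] 0.0012
mk-a [ 0.3923 -0.359   0.0737] 0.0011
m [ 0.4233 -0.3589  0.0995] 0.0215
h1 [0.5004 0.0922 0.0355] 0.0014
h1b [0.5085 0.1379 0.0049] 0.0306
h2 [0.5204 0.1274 0.0666] 0.0308
pl1 [ 0.4301  0.1608 -0.051 ] 0.0474
pl2 [0.4293 0.0822 0.0078] 0.0012
pl3 [0.4618 0.2197 0.0099] 0.0009
pl4 [0.6001 0.181  0.0083] 0.0012
pl5 [0.5682 0.0468 0.0078] 0.0009
milk top scene z.106 [[0.42, -0.375], [0.454, -0.359], [0.43, -0.308], [0.392, -0.319]]
milk top side [[0.449, -0.362], [0.407, -0.372], [0.391, -0.318], [0.432, -0.307]]
milk base scene [[0.414, -0.376], [0.449, -0.357], [0.422, -0.302]]
milk base side [[0.429, -0.315], [0.389, -0.326], [0.45, -0.368]]
clip edge [[0.393, 0.136], [0.408, 0.192]]
```

Two views agree to about 2 mm: box centre ≈ (0.561,-0.140), yaw ≈ -11.5°; milk ≈ (0.421,-0.340), yaw ≈ 22°; lid grip ≈ (0.515,0.1325), yaw ≈ -14°. Now I'll move over the milk and box for a wrist view.

>>> {"op": "play_rows", "data": {"gripper": [-1,-1,-1,-1,-1,-1,-1,-1,-1], "delta_pos": [[4,-2,-3],[35.6,-22.3,-13],[35.6,-22.3,-13],[35.6,-22.3,-13],[35.6,-22.3,-13],[35.6,-22.3,-13],[35.6,-22.3,-13],[35.6,-22.3,-13],[35.6,-22.3,-13]], "turn": [[0,0,0],[0,0,0],[0,0,0],[0,0,0],[0,0,0],[0,0,0],[0,0,0],[0,0,0],[0,0,0]]}}

```text
time: 1.27
position: [0.4802, -0.2399, 0.3524]
tool_rot: [0.982, 0.191, -0.0, 0.0]
ft_force: [0.4, 0.5, 0.4]
grip_width: 0.0867
grip_force: 0.0
```

```bash
python3 - <<'E'
from rig import robot
from h import *;import pickle
o=robot.get_obs();print({k:np.round(o[k],4) for k in("time","q","position","tool_rot")})
c=robot.camera("wrist");pickle.dump((c,o),open("w1.pkl","wb"))
T=Ro.from_quat(o["tool_rot"]).as_matrix();print("cam in tool",(T.T@(-c["R"].T@c["t"]-o["position"])).round(4))
for P in((.421,-.34,.106),(.561,-.14,.126)): print(proj(c,P).round(0))
cv2.imwrite("pics/w1.png",cv2.resize(c["color"][:,:,::-1],(800,600),interpolation=cv2.INTER_CUBIC))
E
```

```text
{'time': np.float64(1.275), 'q': array([-6.7110e-01,  2.7590e-01,  1.4740e+00, -8.0000e-04,  1.3918e+00,
        5.1610e-01]), 'position': array([ 0.4802, -0.2399,  0.3524]), 'tool_rot': array([ 9.816e-01,  1.907e-01, -3.000e-04,  2.000e-04])}
cam in tool [ 0.0678 -0.0007 -0.1623]
[375. 286.]
[252. 100.]
```

View pics/w1.png

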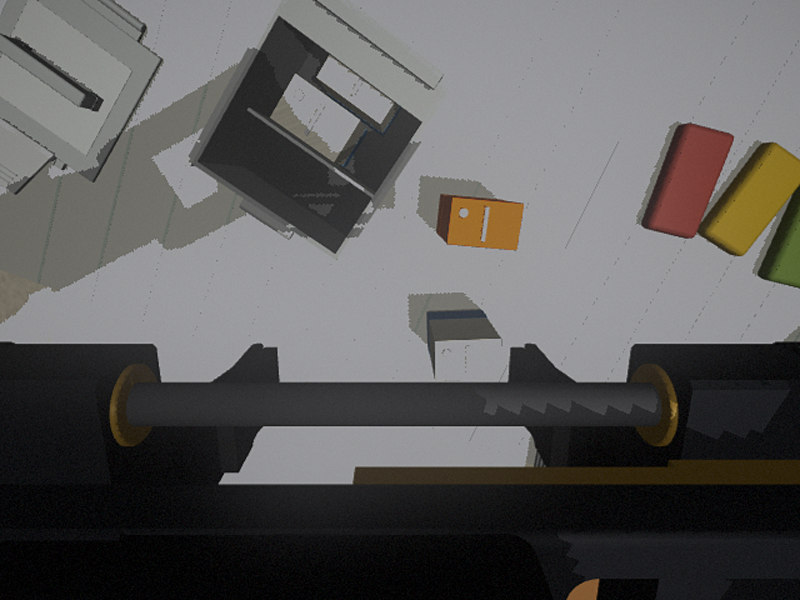

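The wrist view shows the milk top at picture (468,355), the box front corners at (193,162) and (337,255), the divider from (250,110) to (372,197), and the orange carton at (485,222).

```bash
python3 - <<'E'
from h import *;import pickle
c,o=pickle.load(open("w1.pkl","rb"))
w=lambda p:((p[0]-.5)/1.25,(p[1]-.5)/1.25)
ang=lambda a,b:np.degrees(np.arctan2(*(b-a)[1::-1]))
def L(n,ps,z):
    X=[onz(c,w(p),z) for p in ps];print(n,[x[:2].round(4).tolist() for x in X],[round(ang(X[i],X[i+1]),1) for i in range(len(X)-1)],[round(np.linalg.norm(X[i]-X[i+1]),4) for i in range(len(X)-1)])
L("rim F+ F-",[(193,162),(337,255)],.126)
L("F- R-",[(337,255),(438,88)],.126)
L("divider",[(250,110),(372,197)],.08)
L("lip edge/hood",[(315,0),(440,88)],.14)
L("mouth rear",[(285,8),(414,108)],.126)
L("milk top front",[(435,378),(432,348),(501,339)],.106)
L("milk base far",[(427,311),(484,310)],0)
L("orange top",[(449,193),(523,203),(516,250),(443,243)],.106)
L("lid handle",[(5,38),(100,97)],.043)
L("lid plate R-",[(95,180),(161,62)],.013)
# edge fit of rows in gray for accuracy
g=cv2.cvtColor(c["color"],cv2.COLOR_RGB2GRAY)
m=(g>150)*(c["color"].astype(int).ptp(2)<25) if hasattr(np.ndarray,'ptp') else (g>150)
E
```

```text
rim F+ F- [[0.4979, -0.0579], [0.4704, -0.1915]] [np.float64(-101.6)] [np.float64(0.1364)]
F- R- [[0.4704, -0.1915], [0.6222, -0.2193]] [np.float64(-10.4)] [np.float64(0.1543)]
divider [[0.5535, -0.0739], [0.5242, -0.2002]] [np.float64(-103.1)] [np.float64(0.1297)]
lip edge/hood [[0.6397, -0.1143], [0.6199, -0.2204]] [np.float64(-100.6)] [np.float64(0.1079)]
mouth rear [[0.63, -0.0916], [0.6019, -0.2075]] [np.float64(-103.6)] [np.float64(0.1193)]
milk top front [[0.3906, -0.3181], [0.4175, -0.3035], [0.4498, -0.3598]] [np.float64(28.5), np.float64(-60.2)] [np.float64(0.0306), np.float64(0.0649)]
milk base far [[0.4246, -0.3035], [0.4504, -0.3642]] [np.float64(-67.0)] [np.float64(0.066)]
orange top [[0.5533, -0.2614], [0.5695, -0.3242], [0.5304, -0.3364], [0.5118, -0.2737]] [np.float64(-75.5), np.float64(-162.7), np.float64(106.5)] [np.float64(0.0649), np.float64(0.041), np.float64(0.0654)]
lid handle [[0.5293, 0.1651], [0.5124, 0.073]] [np.float64(-100.4)] [np.float64(0.0936)]
lid plate R- [[0.4288, 0.078], [0.5646, 0.0425]] [np.float64(-14.6)] [np.float64(0.1403)]Traceback (most recent call last):
  File "<stdin>", line 19, in <module>
AttributeError: `ptp` was removed from the ndarray class in NumPy 2.0. Use np.ptp(arr, ...) instead.
```

Estimates agree across the three views: box origin (0.561,-0.141), yaw -12°; milk (0.420,-0.341), yaw 22–23°, which the tool already matches. I'll grasp the milk.

>>> {"op": "play_rows", "data": {"gripper": [-1,-1,-1,-1,-1,-1,-1,-1,0.6,0.6,0.6,0.6], "delta_pos": [[-6,4.5,3],[-9.4,7.1,8],[-9.4,7.1,12],[-9.4,7.1,17],[-9.4,7.1,22],[-9.4,7.1,26],[-9.4,7.1,28.4],[-9.4,7.1,28.4],[-9.4,7.1,28.4],[-9.4,7.1,28.4],[-9.4,7.1,28.4],[-9.4,7.1,28.4]], "turn": [[0,0,0],[0,0,0],[0,0,0],[0,0,0],[0,0,0],[0,0,0],[0,0,0],[0,0,0],[0,0,0],[0,0,0],[0,0,0],[0,0,0]], "squeeze": 25}}

```text
time: 2.82
position: [0.4194, -0.3411, 0.0695]
tool_rot: [0.982, 0.19, 0.0, 0.0]
ft_force: [-1.7, 0.8, 5.9]
grip_width: 0.0631
grip_force: 24.7
```

>>> {"op": "play_rows", "data": {"gripper": [0.6,0.6,0.6,0.6,0.6,0.6,0.6,0.6,0.6,0.6,0.6], "delta_pos": [[0,0,-3],[0,0,-8],[0,0,-13],[2,-2,-18],[5,-5,-18],[9,-9,-18],[13,-13,-18],[16.4,-16.1,-18],[16.4,-16.1,-18],[16.4,-16.1,-18],[16.4,-16.1,-18]], "turn": [[0,0,0],[0,0,0],[0,0,0],[0,0,0.1],[0,0,0.2],[0,0,0.35],[0,0,0.5],[0,0,0.593],[0,0,0.593],[0,0,0.593],[0,0,0.593]]}}

```text
time: 4.2
position: [0.5111, -0.1318, 0.2483]
tool_rot: [0.994, -0.106, -0.0, 0.0]
ft_force: [-0.1, -1.0, -3.6]
grip_width: 0.0635
grip_force: 24.7
```

```bash
python3 - <<'E'
from rig import robot
from h import *;import pickle
o=robot.get_obs();print({k:np.round(o[k],4) for k in("time","q","position","tool_rot","grip_width")})
d={n:robot.camera(n) for n in("scene","side","wrist")};pickle.dump((d,o),open("c2.pkl","wb"))
a=d["scene"]["color"][160:350,200:340,::-1];b=d["side"]["color"][60:250,290:430,::-1]
im=np.hstack([cv2.resize(x,(399,541),interpolation=cv2.INTER_CUBIC) for x in(a,b)]);cv2.imwrite("pics/m2.png",im)
E
```

```text
{'time': np.float64(4.2), 'q': array([-4.6400e-01,  3.6520e-01,  1.6442e+00, -4.0000e-04,  1.1327e+00,
        1.3194e+00]), 'position': array([ 0.5111, -0.1318,  0.2483]), 'tool_rot': array([ 9.944e-01, -1.060e-01, -3.000e-04,  1.000e-04]), 'grip_width': np.float64(0.0635)}
```

View pics/m2.png

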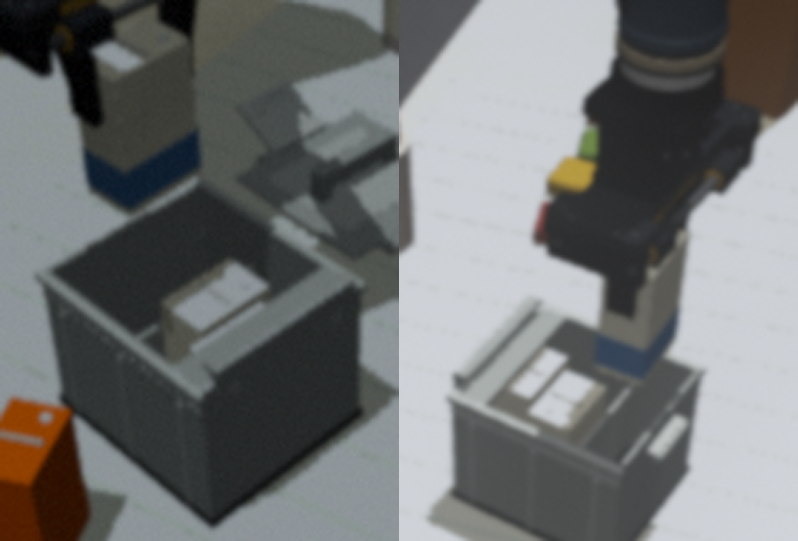

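Both views show the held carton's base above the box: scene corners (90,190), (130,210), (200,170); side corners (195,363), (244,375), (278,340).

```bash
python3 - <<'E'
from h import *;import pickle
d,o=pickle.load(open("c2.pkl","rb"));S,D=d["scene"],d["side"]
s=lambda x,y:(200+x/2.85-.3,160+y/2.847-.3);q=lambda x,y:(290+x/2.85-.3,60+y/2.847-.3)
T=Ro.from_quat(o["tool_rot"]).as_matrix()
for n,a,b in(("R+",(200,172),(195,364)),("F-",(90,190),(278,341))):
    X,e=tri((S,s(*a)),(D,q(*b)));print(n,X.round(4),round(e,4),"in tool",(T.T@(X-o["position"])).round(4))
z=.18
for n,c,p in(("F-",S,s(90,190)),("R-",S,s(130,210)),("R+",S,s(200,172)),("R+",D,q(195,364)),("F+",D,q(244,376)),("F-",D,q(278,341))):
    print(n,(T.T@(onz(c,p,z)-o["position"])).round(4))
# box again, same views
th=np.radians(-12);B=np.array([[np.cos(th),-np.sin(th),0],[np.sin(th),np.cos(th),0],[0,0,1]]);b0=np.array([.561,-.141,0])
for n,a,b,t in(("F-",(42,278),(705-399,372),(-.081,-.07)),("R+",(362,285),(450-399,398),(.081,.07)),("F+",(203,183),(620-399,473),(-.081,.07))):
    X,e=tri((S,s(*a)),(D,q(*b)));print("rim",n,X.round(4),round(e,4),"boxframe",(B.T@(X-b0)).round(4))
for n,c,p in(("F-",S,s(42,278)),("F+",S,s(203,183)),("R+",S,s(362,285)),("F-",D,q(306,372)),("F+",D,q(221,473)),("R+",D,q(51,398))): print(n,(B.T@(onz(c,p,.126)-b0)).round(4))
E
```

```text
R+ [ 0.5391 -0.1068  0.1828] 0.0004 in tool [ 0.0221 -0.0303  0.0655]
F- [ 0.4864 -0.1581  0.18  ] 0.0014 in tool [-0.0186  0.031   0.0683]
F- [-0.017   0.0304  0.0683]
R- [0.0179 0.0256 0.0683]
R+ [ 0.0196 -0.0328  0.0683]
R+ [ 0.0233 -0.0272  0.0683]
F+ [-0.016  -0.0188  0.0683]
F- [-0.0193  0.0324  0.0683]
rim F- [ 0.4664 -0.1947  0.1213] 0.0021 boxframe [-0.0814 -0.0722  0.1213]
rim R+ [ 0.6552 -0.0893  0.124 ] 0.0002 boxframe [0.0814 0.0701 0.124 ]
rim F+ [ 0.4987 -0.0555  0.1235] 0.0011 boxframe [-0.0787  0.0707  0.1235]
F- [-0.0744 -0.0742  0.126 ]
F+ [-0.0751  0.0691  0.126 ]
R+ [0.0831 0.0687 0.126 ]
F- [-0.0844 -0.0694  0.126 ]
F+ [-0.0804  0.072   0.126 ]
R+ [0.08   0.0717 0.126 ]
```

>>> {"op": "play_rows", "data": {"gripper": [0.6,0.6,0.6,0.6,0.6,0.6], "delta_pos": [[-0.1,-0.15,2],[-0.1,-0.15,4.5],[-0.1,-0.15,6],[-0.1,-0.15,7],[-0.1,-0.15,8],[-0.1,-0.15,9]], "turn": [[0,0,0],[0,0,0],[0,0,0],[0,0,0],[0,0,0],[0,0,0]]}}

```text
time: 5.1
position: [0.5114, -0.1293, 0.1584]
tool_rot: [0.994, -0.105, 0.001, 0.0]
ft_force: [0.2, 0.3, -3.6]
grip_width: 0.0636
grip_force: 24.7
```

>>> {"op": "play_rows", "data": {"gripper": [0.6,0.6,0.6,0.6,0.6,0.6,0.6], "delta_pos": [[-0.1,0,2],[-0.1,0,4],[-0.1,0,6],[-0.1,0,7.3],[-0.1,0,8],[-0.1,0,8.3],[-0.1,0,8.3]], "turn": [[0,0,0],[0,0,0],[0,0,0],[0,0,0],[0,0,0],[0,0,0],[0,0,0]]}}

```text
time: 5.98
position: [0.5102, -0.129, 0.0758]
tool_rot: [0.994, -0.105, 0.0, 0.0]
ft_force: [0.1, -0.2, -3.0]
grip_width: 0.0629
grip_force: 24.7
```

Nearly on the floor and no contact forces yet. I'll ease down a little, then release and retreat.

>>> {"op": "play_rows", "data": {"gripper": [0.6,0.6,0.6], "delta_pos": [[0,0,0.15],[0,0,0.3],[0,0,0.3]], "turn": [[0,0,0],[0,0,0],[0,0,0]]}}

```text
time: 6.35
position: [0.5105, -0.129, 0.0735]
tool_rot: [0.994, -0.105, 0.001, 0.0]
ft_force: [-0.4, 1.6, 4.6]
grip_width: 0.0631
grip_force: 24.7
```

On the floor (force +4.6 N). Releasing and lifting.

>>> {"op": "play_rows", "data": {"gripper": [-0.7,-0.7,-0.7,-0.7,-0.7,-0.7,-0.7,-0.7,-0.7], "delta_pos": [[0,0,0],[0,0,0],[0,0,0],[0,0,-2],[0,0,-5],[0,0,-9],[0,0,-14],[0,0,-20],[-1,0,-22.6]], "turn": [[0,0,0],[0,0,0],[0,0,0],[0,0,0],[0,0,0],[0,0,0],[0,0,0],[0,0,0],[0,0,0]]}}

```text
time: 7.48
position: [0.502, -0.1277, 0.3022]
tool_rot: [0.994, -0.105, 0.003, 0.001]
ft_force: [0.9, -1.1, -0.1]
grip_width: 0.0742
grip_force: 0.0
```

>>> {"op": "play_rows", "data": {"gripper": [-0.7,-0.7,-0.7,-0.7,-0.7,-0.7,-0.7,-0.7,-0.7,-0.7,-0.7], "delta_pos": [[-0.5,-3,0],[-1,-6,0],[-2,-9,0],[-3,-12,0],[-4.3,-15.7,0],[-4.3,-15.7,0],[-4.3,-15.7,0],[-4.3,-15.7,0],[-4.3,-15.7,0],[-4.3,-15.7,0],[-4.3,-15.7,0]], "turn": [[0,0,-0.17],[0,0,-0.34],[0,0,-0.51],[0,0,-0.68],[0,0,-0.85],[0,0,-1.02],[0,0,-1.19],[0,0,-1.36],[0,0,-1.53],[0,0,-1.53],[0,0,-1.53]]}}

```text
time: 8.85
position: [0.491, 0.0357, 0.2985]
tool_rot: [0.791, 0.612, -0.0, -0.0]
ft_force: [1.0, -0.1, -0.5]
grip_width: 0.0738
grip_force: 0.0
```

```bash
python3 - <<'E'
from rig import robot
from h import *;import pickle
o=robot.get_obs();print({k:np.round(o[k],4) for k in("time","q","position","tool_rot","grip_width")})
d={n:robot.camera(n) for n in("scene","side","wrist")};pickle.dump((d,o),open("c3.pkl","wb"))
a=d["wrist"]["color"][:300,:,::-1]
s=cv2.resize(d["side"]["color"][190:380,270:420,::-1],(300,380),interpolation=cv2.INTER_CUBIC)
w=cv2.resize(a,(800,375),interpolation=cv2.INTER_CUBIC)
sc=cv2.resize(d["scene"]["color"][170:270,265:405,::-1],(315,225),interpolation=cv2.INTER_CUBIC);sd=cv2.resize(d["side"]["color"][265:365,275:415,::-1],(315,225),interpolation=cv2.INTER_CUBIC)
cv2.imwrite("pics/m3.png",np.vstack([w,np.hstack([sc,sd,np.zeros((225,170,3),np.uint8)])]))
E
```

```text
{'time': np.float64(8.85), 'q': array([-0.1548,  0.2563,  1.6572, -0.    ,  1.2283,  0.0996]), 'position': array([0.491 , 0.0357, 0.2985]), 'tool_rot': array([ 7.911e-01,  6.117e-01, -1.000e-04, -1.000e-04]), 'grip_width': np.float64(0.0738)}
```

View pics/m3.png

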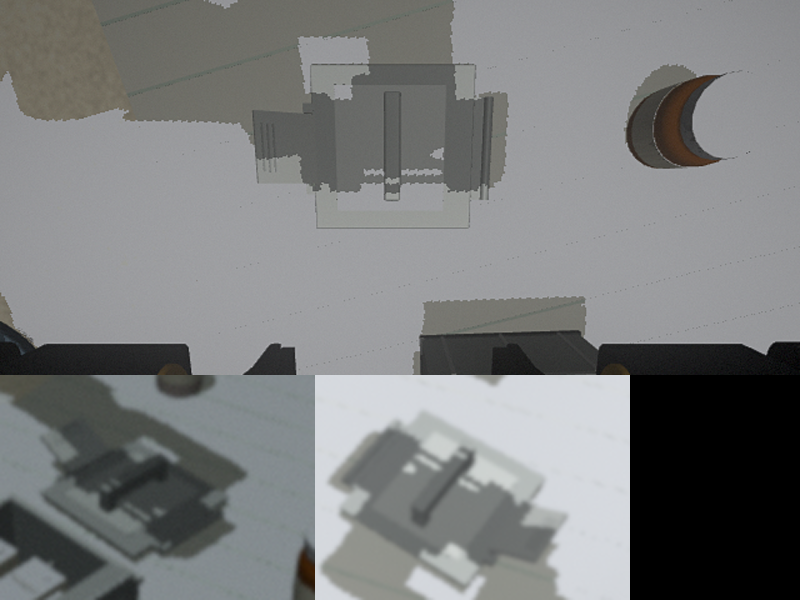

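The wrist view shows the lid plate corners at (311,65), (475,65), (317,228), (469,228), the handle centred about (392,145), the bar at (487,148), and the clip's free edge at (255,147), out forward.

```bash
python3 - <<'E'
from h import *;import pickle
d,o=pickle.load(open("c3.pkl","rb"));c=d["wrist"];S,D=d["scene"],d["side"]
w=lambda p:((p[0]-.5)/1.25,(p[1]-.5)/1.25)
f=lambda p,z:onz(c,w(p),z)
TL,TR,BL,BR=[f(p,.013) for p in((311,65),(475,65),(317,228),(469,228))]
ang=lambda v:round(np.degrees(np.arctan2(v[1],v[0])),2)
print("plate",*[x.round(4) for x in(TL,TR,BL,BR)],"yaw x",ang(TR-TL),ang(BR-BL),"y",ang(TL-BL)-90,ang(TR-BR)-90,"size",np.linalg.norm(TR-TL),np.linalg.norm(TL-BL),"centre",((TL+TR+BL+BR)/4).round(4))
a,b=f((392,92),.043),f((392,194),.043);print("handle",a.round(4),b.round(4),((a+b)/2).round(4),ang(a-b)-90,np.linalg.norm(a-b))
a,b=f((486.5,97),.014),f((486,199),.014);print("bar",((a+b)/2).round(4),np.linalg.norm(a-b))
for z in(.01,.03,.05):
    a,b=f((253,111),z),f((257,184),z);print("clip edge",z,((a+b)/2).round(4),np.linalg.norm(a-b))
# height of handle: side view vs wrist ; ends of handle top
q=lambda x,y:(275+x/2.25-.3,265+y/2.25-.3);s=lambda x,y:(265+x/2.25-.3,170+y/2.25-.3)
for n,a,b,e in(("y-",(105,487-375),None,(394,194)),("y+",(165,460-375),(465-315,452-375),(392,92)),("y-D",None,(418-315,512-375),(394,194))):
    L=[(c,w(e))]+([(S,s(*a))] if a else [])+([(D,q(*b))] if b else [])
    X,r=tri(*L);print(n,X.round(4),round(r,4))
E
```

```text
plate [0.462  0.2187 0.013 ] [0.6023 0.1823 0.013 ] [0.4254 0.0807 0.013 ] [0.567  0.0439 0.013 ] yaw x -14.56 -14.57 y -14.849999999999994 -14.329999999999998 size 0.14497114304995234 0.1427873384206576 centre [0.5142 0.1314 0.013 ]
handle [0.5245 0.1742 0.043 ] [0.5035 0.094  0.043 ] [0.514  0.1341 0.043 ] -14.620000000000005 0.0829799263158149
bar [0.5974 0.1102 0.014 ] 0.08930717554520112
clip edge 0.01 [0.3906 0.1653 0.01  ] 0.06435509967104347
clip edge 0.03 [0.3958 0.1625 0.03  ] 0.06150006255403981
clip edge 0.05 [0.401  0.1597 0.05  ] 0.05864502543703618
y- [0.5043 0.0929 0.0418] 0.0011
y+ [0.5209 0.1472 0.0718] 0.0346
y-D [ 0.527   0.0998 -0.0763] 0.024
```

The lid agrees across views: grip at (0.514,0.1315), handle top ≈ 0.042, yaw -14.6°, and the tool is already aligned. The clip is open at about 2.2 rad. Grasping the handle.

>>> {"op": "play_rows", "data": {"gripper": [-0.7,-0.7,-0.7,-0.7,-0.7,-0.7,-0.7,-0.7,0.9,0.9,0.9,0.9], "delta_pos": [[5,0,4],[9.8,-0.2,9],[9.8,-0.2,14],[9.8,-0.2,19],[9.8,-0.2,24],[9.8,-0.2,27],[9.8,-0.2,28],[9.8,-0.2,28],[9.8,-0.2,28],[9.8,-0.2,28],[9.8,-0.2,28],[9.8,-0.2,28]], "turn": [[0,0,0],[0,0,0],[0,0,0],[0,0,0],[0,0,0],[0,0,0],[0,0,0],[0,0,0],[0,0,0],[0,0,0],[0,0,0],[0,0,0]], "squeeze": 40}}

```text
time: 10.5
position: [0.5138, 0.1312, 0.019]
tool_rot: [0.79, 0.613, 0.0, 0.0]
ft_force: [0.6, 0.4, -0.3]
grip_width: 0.0418
grip_force: 0.0
```

>>> {"op": "play_rows", "data": {"gripper": [0.9,0.9,0.9,0.9,0.9], "delta_pos": [[0,0,0],[0,0,0],[0,0,0],[0,0,0],[0,0,0]], "turn": [[0,0,0],[0,0,0],[0,0,0],[0,0,0],[0,0,0]]}}

```text
time: 11.12
position: [0.5137, 0.1311, 0.0185]
tool_rot: [0.79, 0.613, 0.0, 0.0]
ft_force: [0.5, 0.4, -1.0]
grip_width: 0.0133
grip_force: 40.0
```

Grip confirmed at 40 N. I'll lift, carry it over the box, and tilt the front up 15°.

```bash
python3 - <<'E'
from h import *
for t in(.26,): print((Ro.from_rotvec([0,0,-.042])*Ro.from_rotvec([t,0,0])).as_rotvec().round(4))
E
```

```text
[ 0.26   -0.0055 -0.0418]
```

>>> {"op": "play_rows", "data": {"gripper": [0.9,0.9,0.9,0.9,0.9,0.9,0.9,0.9,0.9,0.9,0.9,0.9], "delta_pos": [[0,0,-2],[0,0,-6],[0,0,-11],[0,0,-16],[-2,1,-21],[-5,2,-23],[-9,4,-23],[-14,5,-23],[-19,7,-23],[-23,8,-23],[-25.3,8.6,-23],[-25.3,8.6,-23]], "turn": [[0,0,0],[0,0,0],[0,0,0],[0,0,0],[0,0,0],[0.05,0,0],[0.1,0,-0.01],[0.15,0,-0.02],[0.2,0,-0.03],[0.26,-0.005,-0.042],[0.26,-0.005,-0.042],[0.26,-0.005,-0.042]]}}

```text
time: 12.62
position: [0.5332, -0.136, 0.2479]
tool_rot: [0.771, 0.623, -0.081, -0.101]
ft_force: [-0.2, 0.2, -2.6]
grip_width: 0.0137
grip_force: 40.0
```

```bash
python3 - <<'E'
from rig import robot
from h import *;import pickle
o=robot.get_obs();print({k:np.round(o[k],4) for k in("time","q","position","tool_rot","grip_width","ft_force")})
T=Ro.from_quat(o["tool_rot"]).as_matrix();print(T.round(4).tolist(), "tilt",np.degrees(np.arcsin(-T[2,1])),"yaw",np.degrees(np.arctan2(T[1,1],T[0,1])))
d={n:robot.camera(n) for n in("scene","side","wrist")};pickle.dump((d,o),open("c4.pkl","wb"))
w=cv2.resize(d["wrist"]["color"][:300,:,::-1],(800,375),interpolation=cv2.INTER_CUBIC)
sc=cv2.resize(d["scene"]["color"][170:350,205:365,::-1],(200,225),interpolation=cv2.INTER_CUBIC);sd=cv2.resize(d["side"]["color"][90:270,270:430,::-1],(200,225),interpolation=cv2.INTER_CUBIC)
cv2.imwrite("pics/m4.png",np.vstack([w,np.hstack([sc,sd,np.zeros((225,400,3),np.uint8)])]))
E
```

```text
{'time': np.float64(12.625), 'q': array([-0.4231,  0.5173,  1.4056, -0.0531,  1.4741, -0.199 ]), 'position': array([ 0.5332, -0.136 ,  0.2479]), 'tool_rot': array([ 0.7714,  0.6229, -0.0812, -0.1014]), 'grip_width': np.float64(0.0137), 'ft_force': array([-0.1589,  0.2496, -2.6476])}
[[0.2107, 0.9446, -0.2516], [0.9775, -0.2033, 0.0554], [0.0012, -0.2576, -0.9662]] tilt 14.929081977954452 yaw -12.146862428926926
```

View pics/m4.png

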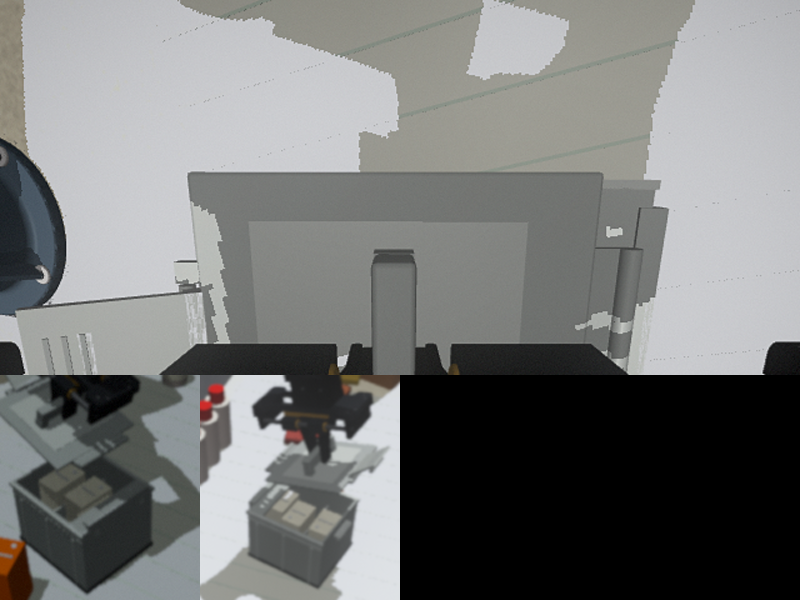

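The wrist view shows the lid held squarely (rear plate corner at (602,174), front at (189,174), bar end at (632,250)), with the box's deck end at (660,182) and hood end at (653,208) beyond. In the side inset the three cartons stand in the box.

```bash
python3 - <<'E'
from h import *;import pickle
d,o=pickle.load(open("c4.pkl","rb"));c=d["wrist"];T=Ro.from_quat(o["tool_rot"]).as_matrix();p=o["position"]
w=lambda x:((x[0]-.5)/1.25,(x[1]-.5)/1.25)
def ontool(x,z):
    O,v=ray(c,w(x));O=T.T@(O-p);v=T.T@v;return (O+v*(z-O[2])/v[2]).round(4)
print("plate R+ (expect .072,.074)",ontool((602,174),.0055),"F+ (.072,-.073)",ontool((189,174),.0055))
print("bar end + (.045,.087,.0065)",ontool((632,250),.0035))
print("handle end+ (.045,0)",ontool((395,250),-.0245))
th=np.radians(-12);B=np.array([[np.cos(th),-np.sin(th),0],[np.sin(th),np.cos(th),0],[0,0,1]]);b0=np.array([.561,-.141,0])
for n,x,z in(("deck corner R+",(661,181),.126),("hood end top",(640,208),.140),("hood end top rear",(668,208),.140),("hood edge?",(653,343),.14)):
    print(n,(B.T@(onz(c,w(x),z)-b0)).round(4))
bar=T@np.array([0,.087,.0065])+p;print("bar centre box",(B.T@(bar-b0)).round(4))
E
```

```text
plate R+ (expect .072,.074) [0.0742 0.0709 0.0055] F+ (.072,-.073) [ 0.0739 -0.0738  0.0055]
bar end + (.045,.087,.0065) [0.0478 0.0839 0.0035]
handle end+ (.045,0) [ 0.0516 -0.0017 -0.0245]
deck corner R+ [0.0832 0.0712 0.126 ]
hood end top [0.0716 0.0578 0.14  ]
hood end top rear [0.0845 0.058  0.14  ]
hood edge? [ 0.0868 -0.0139  0.14  ]
bar centre box [ 0.0542 -0.0011  0.2192]
```

Held lid and box agree to about 2 mm. I'll lower until the bar is just above the deck, in front of the lip.

>>> {"op": "play_rows", "data": {"gripper": [0.9,0.9,0.9,0.9,0.9,0.9], "delta_pos": [[0,0.8,3],[0,1.4,5.3],[0,1.8,6.8],[0,2.1,7.9],[0,2.2,8.3],[0,2.2,8.3]], "turn": [[0,0,0],[0,0,0],[0,0,0],[0,0,0],[0,0,0],[0,0,0]]}}

```text
time: 13.52
position: [0.5339, -0.1353, 0.1629]
tool_rot: [0.771, 0.624, -0.081, -0.101]
ft_force: [-0.2, 0.0, -2.8]
grip_width: 0.0138
grip_force: 40.0
```

```bash
cat > st.py <<'E'
from rig import robot
from h import *
o=robot.get_obs();T=Ro.from_quat(o["tool_rot"]).as_matrix()
th=np.radians(-12);B=np.array([[np.cos(th),-np.sin(th),0],[np.sin(th),np.cos(th),0],[0,0,1]]);b0=np.array([.561,-.141,0])
f=lambda v:(B.T@(T@np.array(v)+o["position"]-b0)).round(4)
print("t",o["time"],"bar",f([.002,.087,.0065]),"tcp",f([0,0,0]),"tilt",np.degrees(np.arcsin(-T[2,1])).round(2),"yaw",np.degrees(np.arctan2(T[1,1],T[0,1])).round(2),"F box",(B.T@o["ft_force"]).round(1),"M",o["moment"].round(2),"grip",o["grip_width"].round(4))
print("tool axes: box x",(T.T@B[:,0]).round(3),"down",(-T[2]).round(3))
E
python3 st.py
```

```text
Traceback (most recent call last):
  File "st.py", line 6, in <module>
    print("t",o["time"],"bar",f([.002,.087,.0065]),"tcp",f([0,0,0]),"tilt",np.degrees(np.arcsin(-T[2,1])).round(2),"yaw",np.degrees(np.arctan2(T[1,1],T[0,1])).round(2),"F box",(B.T@o["ft_force"]).round(1),"M",o["moment"].round(2),"grip",o["grip_width"].round(4))
                                                                                                                                                                                                                                             ^^^^^^^^^^^^^^^^^^^^^
AttributeError: 'float' object has no attribute 'round'
```

>>> {"op": "play_rows", "data": {"gripper": [0.9,0.9,0.9,0.9], "delta_pos": [[0,0.06,0.24],[0,0.1,0.38],[0,0.12,0.44],[0,0.12,0.44]], "turn": [[0,0,0],[0,0,0],[0,0,0],[0,0,0]]}}

```text
time: 14.02
position: [0.5337, -0.1353, 0.1584]
tool_rot: [0.771, 0.624, -0.081, -0.101]
ft_force: [-1.3, -0.6, -0.9]
grip_width: 0.0137
grip_force: 40.0
```

```bash
sed -i 's/o\["grip_width"\].round(4)/round(float(o["grip_width"]),4)/' st.py; python3 st.py
```

```text
t 14.025 bar [0.0545 0.0018 0.1298] tcp [-2.790e-02 -1.000e-04  1.584e-01] tilt 14.89 yaw -12.02 F box [-1.2 -0.8 -0.9] M [-0.04 -0.23 -0.01] grip 0.0137
tool axes: box x [ 0.     0.966 -0.257] down [-0.     0.257  0.966]
```

The bar is lightly touching the deck (z 0.130). Sliding rearward under the lip.

>>> {"op": "play_rows", "data": {"gripper": [0.9,0.9,0.9,0.9,0.9,0.9], "delta_pos": [[-0.1,0.39,-0.12],[-0.1,0.77,-0.22],[-0.1,1.16,-0.32],[-0.1,1.55,-0.42],[-0.1,1.93,-0.52],[-0.1,1.93,-0.52]], "turn": [[0,0,0],[0,0,0],[0,0,0],[0,0,0],[0,0,0],[0,0,0]]}}

```text
time: 14.78
position: [0.5538, -0.1406, 0.1582]
tool_rot: [0.771, 0.624, -0.081, -0.1]
ft_force: [-0.1, 0.9, -0.0]
grip_width: 0.0137
grip_force: 40.0
```

```bash
python3 st.py
```

```text
t 14.775 bar [0.0753 0.0009 0.1296] tcp [-0.0071 -0.0011  0.1582] tilt 14.81 yaw -12.02 F box [-0.3  0.9 -0. ] M [-0.15 -0.32  0.  ] grip 0.0137
tool axes: box x [ 0.     0.967 -0.256] down [-0.     0.256  0.967]
```

>>> {"op": "play_rows", "data": {"gripper": [0.9,0.9,0.9,0.9], "delta_pos": [[-0.05,0.15,-0.04],[-0.05,0.29,-0.08],[-0.05,0.43,-0.11],[-0.05,0.43,-0.11]], "turn": [[0,0,0],[0,0,0],[0,0,0],[0,0,0]]}}

```text
time: 15.28
position: [0.5556, -0.1412, 0.1584]
tool_rot: [0.77, 0.624, -0.083, -0.103]
ft_force: [-5.9, 1.8, 3.6]
grip_width: 0.0136
grip_force: 40.1
```

```bash
python3 st.py
```

```text
t 15.275 bar [0.077  0.0007 0.1294] tcp [-0.0053 -0.0013  0.1584] tilt 15.15 yaw -12.02 F box [-6.1  0.5  3.6] M [ 0.21  0.54 -0.11] grip 0.0136
tool axes: box x [ 0.001  0.965 -0.261] down [-0.001  0.261  0.965]
```

Wall contact at bar x = 0.077, which is where it should be. Now I'll swing the lid down about the bar.

>>> {"op": "play_rows", "data": {"gripper": [0.9,0.9,0.9,0.9,0.9,0.9], "delta_pos": [[0,-0.07,0.22],[0,-0.11,0.48],[0,-0.16,0.95],[0,-0.13,1.4],[0,-0.08,1.86],[0,-0.08,1.86]], "turn": [[-0.026,0,0],[-0.052,0,0],[-0.104,0,0],[-0.157,0,0],[-0.209,0,0],[-0.209,0,0]]}}

```text
time: 16.02
position: [0.5512, -0.1405, 0.1405]
tool_rot: [0.777, 0.629, -0.016, -0.02]
ft_force: [-1.9, 0.8, 0.8]
grip_width: 0.0136
grip_force: 40.0
```

```bash
python3 st.py
```

```text
t 16.025 bar [0.0769 0.0004 0.1295] tcp [-0.0096 -0.0016  0.1405] tilt 2.95 yaw -12.04 F box [-2.   0.4  0.8] M [-0.04 -0.05  0.03] grip 0.0136
tool axes: box x [ 0.001  0.999 -0.052] down [-0.     0.052  0.999]
```

>>> {"op": "play_rows", "data": {"gripper": [0.9,0.9,0.9,0.9,0.9], "delta_pos": [[0,-0.03,0.15],[0,-0.05,0.3],[0,-0.06,0.45],[0,-0.06,0.53],[0,-0.06,0.53]], "turn": [[-0.017,0,0],[-0.034,0,0],[-0.052,0,0],[-0.052,0,0],[-0.052,0,0]]}}

```text
time: 16.65
position: [0.5511, -0.1405, 0.1365]
tool_rot: [0.777, 0.629, 0.001, 0.001]
ft_force: [-4.1, 1.6, 10.6]
grip_width: 0.0138
grip_force: 40.0
```

```bash
python3 st.py
```

```text
t 16.65 bar [0.0773 0.0004 0.1301] tcp [-0.0098 -0.0015  0.1365] tilt -0.11 yaw -12.01 F box [-4.3  0.7 10.6] M [ 0.36  0.77 -0.04] grip 0.0138
tool axes: box x [0.    1.    0.002] down [-0.    -0.002  1.   ]
```

The lid is seated at the expected height (TCP 0.1365, flat). Releasing and lifting.

>>> {"op": "play_rows", "data": {"gripper": [0.2,0.2,0.2,0.2,0.2,0.2,0.2,0.2], "delta_pos": [[0,0,-0.08],[0,0,-0.08],[0,0,-0.08],[0,0,-0.08],[0,0,-2],[0,0,-6],[0,0,-12],[0,0,-12]], "turn": [[0,0,0],[0,0,0],[0,0,0],[0,0,0],[0,0,0],[0,0,0],[0,0,0],[0,0,0]]}}

```text
time: 17.65
position: [0.5543, -0.142, 0.2603]
tool_rot: [0.777, 0.629, 0.003, 0.006]
ft_force: [1.0, -0.6, 0.3]
grip_width: 0.0346
grip_force: 0.0
```

>>> {"op": "play_rows", "data": {"gripper": [1,1,1,1,1,1,1,1,1,1,1], "delta_pos": [[0,-2,0],[0,-4,0],[0,-6,0],[0,-8,0],[0.1,-10,0],[0.1,-11.5,0],[0.1,-11.5,0],[0.1,-11.5,0],[0.1,-11.5,0],[0.1,-11.5,0],[0.1,-11.5,0]], "turn": [[0,0,0.175],[0,0,0.35],[0,0,0.525],[0,0,0.7],[0,0,0.875],[0,0,1.05],[0,0,1.22],[0,0,1.4],[0,0,1.57],[0,0,1.57],[0,0,1.57]], "squeeze": 20}}

```text
time: 19.02
position: [0.4383, -0.1154, 0.2545]
tool_rot: [0.995, -0.103, 0.0, -0.0]
ft_force: [0.1, 0.4, -0.0]
grip_width: 0.0005
grip_force: 0.0
```

```bash
python3 st.py; python3 - <<'E'
from rig import robot
from h import *;import pickle
d={n:robot.camera(n) for n in("scene","side","wrist")};pickle.dump(d,open("c5.pkl","wb"))
w=cv2.resize(d["wrist"]["color"][:,:,::-1],(440,330))
sc=cv2.resize(d["scene"]["color"][200:350,200:350,::-1],(270,270),interpolation=cv2.INTER_CUBIC);sd=cv2.resize(d["side"]["color"][130:270,290:440,::-1],(354,330),interpolation=cv2.INTER_CUBIC)
top=np.hstack([w,sd]);sc=np.hstack([sc,np.zeros((270,top.shape[1]-270,3),np.uint8)])
cv2.imwrite("pics/m5.png",np.vstack([top,sc]))
E
```

```text
t 19.025 bar [-0.1231 -0.0874  0.2479] tcp [-0.1253 -0.0005  0.2545] tilt 0.05 yaw -101.84 F box [ 0.   0.5 -0. ] M [0.05 0.07 0.03] grip 0.0005
tool axes: box x [ 1.     0.003 -0.   ] down [0.    0.001 1.   ]
```

View pics/m5.png

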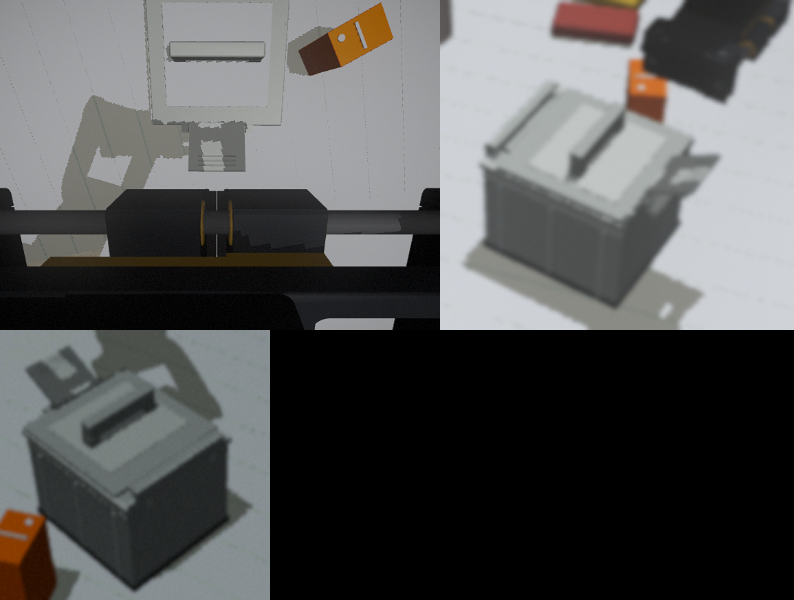

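The lid lies flat on the box, with its bar under the hood at side view (515,110). The clip stands out forward-up at wrist (217,150). Pushing it down with the closed fingers.

>>> {"op": "play_rows", "data": {"gripper": [1,1,1,1,1,1,1,1,1], "delta_pos": [[0,0,4],[0,0,8],[0,0,9],[0,0,10],[0,0,11],[0,0,12],[0,0,13],[0,0,14],[0,0,14]], "turn": [[0,0,0],[0,0,0],[0,0,0],[0,0,0],[0,0,0],[0,0,0],[0,0,0],[0,0,0],[0,0,0]]}}

```text
time: 20.3
position: [0.4386, -0.1154, 0.1142]
tool_rot: [0.995, -0.104, -0.0, -0.0]
ft_force: [-0.4, -1.0, -0.6]
grip_width: 0.0004
grip_force: 0.0
```

```bash
python3 st.py
```

```text
t 20.3 bar [-0.1231 -0.0874  0.1076] tcp [-0.1251 -0.0004  0.1142] tilt 0.06 yaw -101.98 F box [-0.2 -1.  -0.6] M [0.04 0.04 0.04] grip 0.0004
tool axes: box x [ 1.  0. -0.] down [0.    0.001 1.   ]
```

>>> {"op": "play_rows", "data": {"gripper": [1,1,1,1,1], "delta_pos": [[0,0,0.7],[0,0,1.4],[0,0,2.0],[0,0,2.5],[0,0,2.5]], "turn": [[0,0,0],[0,0,0],[0,0,0],[0,0,0],[0,0,0]]}}

```text
time: 20.92
position: [0.4386, -0.1154, 0.0896]
tool_rot: [0.995, -0.104, 0.0, -0.0]
ft_force: [-0.2, 1.2, -0.3]
grip_width: 0.0004
grip_force: 0.0
```

```bash
python3 st.py; python3 - <<'E'
from rig import robot
from h import *;import pickle
d={n:robot.camera(n) for n in("side",)}
cv2.imwrite("pics/m6.png",cv2.resize(d["side"]["color"][140:270,320:450,::-1],(600,600),interpolation=cv2.INTER_CUBIC))
E
```

```text
t 20.925 bar [-0.123  -0.0874  0.083 ] tcp [-0.125  -0.0004  0.0896] tilt 0.04 yaw -101.98 F box [-0.4  1.1 -0.3] M [ 0.07  0.04 -0.02] grip 0.0004
tool axes: box x [1. 0. 0.] down [-0.     0.001  1.   ]
```

View pics/m6.png

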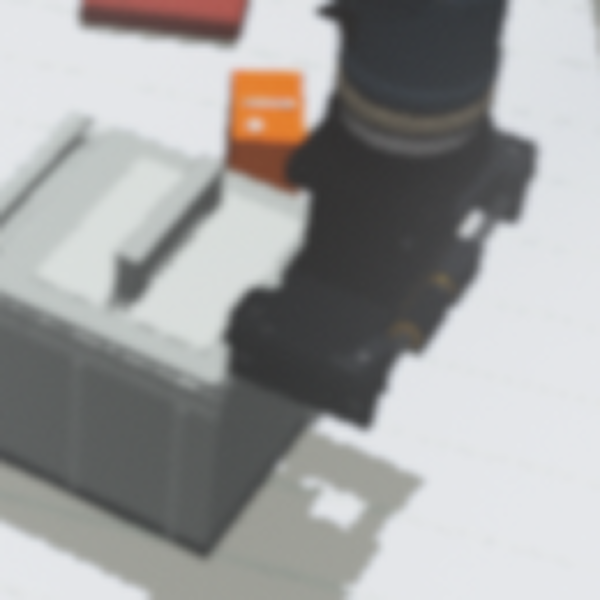

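The hand hides the clip in this view. Pushing inward step by step and watching the force.

>>> {"op": "play_rows", "data": {"gripper": [1,1,1,1,1], "delta_pos": [[0.4,0,0],[0.7,0,0],[1.0,0,0],[1.2,0,0],[1.2,0,0]], "turn": [[0,0,0],[0,0,0],[0,0,0],[0,0,0],[0,0,0]]}}

```text
time: 21.6
position: [0.4474, -0.1165, 0.0891]
tool_rot: [0.995, -0.104, -0.003, -0.001]
ft_force: [-4.7, 0.6, -2.9]
grip_width: 0.0008
grip_force: 2.4
```

```bash
python3 st.py
```

```text
t 21.6 bar [-0.1142 -0.0866  0.0824] tcp [-0.1162  0.0004  0.0891] tilt 0.13 yaw -101.94 F box [-4.8 -0.4 -2.9] M [0.13 1.07 0.07] grip 0.0008
tool axes: box x [ 1.     0.001 -0.007] down [0.007 0.002 1.   ]
```

>>> {"op": "play_rows", "data": {"gripper": [1,1,1,1,1,1], "delta_pos": [[0.2,0,0],[0.4,0,0],[0.6,0,0],[0.8,0,0],[0.9,0,0],[0.9,0,0]], "turn": [[0,0,0],[0,0,0],[0,0,0],[0,0,0],[0,0,0],[0,0,0]]}}

```text
time: 22.35
position: [0.4541, -0.1178, 0.0896]
tool_rot: [0.995, -0.104, -0.005, -0.002]
ft_force: [-12.9, 0.7, 3.7]
grip_width: 0.0005
grip_force: 6.1
```

```bash
python3 st.py
```

```text
t 22.35 bar [-0.1073 -0.0865  0.0828] tcp [-0.1094  0.0005  0.0896] tilt 0.14 yaw -101.92 F box [-12.8  -2.    3.7] M [ 0.14  1.75 -0.08] grip 0.0005
tool axes: box x [ 1.     0.001 -0.011] down [0.011 0.002 1.   ]
```

>>> {"op": "play_rows", "data": {"gripper": [1,1,1,1], "delta_pos": [[0.15,0,0],[0.3,0,0],[0.4,0,0],[0.4,0,0]], "turn": [[0,0,0],[0,0,0],[0,0,0],[0,0,0]]}}

```text
time: 22.85
position: [0.454, -0.1176, 0.0895]
tool_rot: [0.995, -0.103, -0.009, -0.002]
ft_force: [-20.7, -1.6, 10.8]
grip_width: 0.0002
grip_force: 10.0
```

```bash
python3 st.py
```

```text
t 22.85 bar [-0.1075 -0.0864  0.0827] tcp [-0.1096  0.0006  0.0895] tilt 0.17 yaw -101.86 F box [-19.9  -5.9  10.8] M [-0.14  2.85 -0.13] grip 0.0002
tool axes: box x [ 1.     0.002 -0.019] down [0.019 0.003 1.   ]
```

Hard stop reached: 4 mm more command raised the force to 20 N with no motion. Backing off and clearing upward.

>>> {"op": "play_rows", "data": {"gripper": [1,1,1,1,1,1,1,1,1,1,1], "delta_pos": [[-0.6,0,0],[-1.5,0,0],[-3,0,0],[-5,0,0],[-6,0,-3],[-6,0,-8],[-6,0,-13],[-6,0,-18],[-6,0,-20],[-6,0,-20],[-6,0,-20]], "turn": [[0,0,0],[0,0,0],[0,0,0],[0,0,0],[0,0,0],[0,0,0],[0,0,0],[0,0,0],[0,0,0],[0,0,0],[0,0,0]]}}

```text
time: 24.22
position: [0.4037, -0.108, 0.2891]
tool_rot: [0.995, -0.104, -0.0, -0.0]
ft_force: [0.6, 0.5, -1.0]
grip_width: 0.0002
grip_force: 0.0
```

```bash
python3 - <<'E'
from rig import robot
from h import *;import pickle
c=robot.camera("wrist");sd=robot.camera("side");sc=robot.camera("scene");pickle.dump((c,sd,sc),open("c7.pkl","wb"))
o=robot.get_obs();print(o["time"],o["position"].round(3),o["ft_force"].round(1))
th=np.radians(-12);B=np.array([[np.cos(th),-np.sin(th),0],[np.sin(th),np.cos(th),0],[0,0,1]]);b0=np.array([.561,-.141,0])
# sample brightness in wrist along box x at y=0 on the plane z=.131 (lid top) and z=.08
g=cv2.cvtColor(c["color"],cv2.COLOR_RGB2GRAY).astype(np.float32);gs=cv2.cvtColor(sd["color"],cv2.COLOR_RGB2GRAY).astype(np.float32)
def sample(cam,g,pts):
    uv=np.array([proj(cam,B@np.array(p)+b0) for p in pts],np.float32);return cv2.remap(g,uv[None,:,0],uv[None,:,1],cv2.INTER_LINEAR)[0].astype(int),uv
for y in(0,.02,-.02,.055):
    v,uv=sample(c,g,[(x/1000,y,.131) for x in range(-150,-60,4)]);print("wrist y",y,v.tolist(),uv[0].round(),uv[-1].round())
# side camera: shut flap outer face rectangle x=-.0985, z .0785-.13, y+-.03 versus bare wall x=-.081 next to it
for y in(.05,.025,.0,-.025,-.05):
    print("side y",y,sample(sd,gs,[(-.0985,y,z/1000) for z in range(60,140,6)])[0].tolist())
# old: clip open
d=pickle.load(open("c5.pkl","rb"));go=cv2.cvtColor(d["side"]["color"],cv2.COLOR_RGB2GRAY).astype(np.float32)
for y in(.05,.025,.0,-.025): print("open side",y,sample(d["side"],go,[(-.0985,y,z/1000) for z in range(60,140,6)])[0].tolist())
E
```

```text
24.375 [ 0.404 -0.108  0.289] [-0.7  0.4 -1.1]
wrist y 0 [159, 159, 159, 158, 158, 159, 159, 159, 159, 159, 159, 159, 159, 158, 158, 125, 111, 149, 153, 152, 150, 151, 158] [314. 213.] [314. 107.]
wrist y 0.02 [118, 119, 121, 120, 120, 120, 119, 121, 120, 121, 120, 121, 159, 159, 157, 121, 116, 143, 151, 150, 149, 148, 157] [292. 213.] [290. 107.]
wrist y -0.02 [159, 159, 159, 160, 159, 158, 158, 159, 159, 158, 160, 159, 158, 158, 160, 138, 111, 153, 154, 153, 153, 153, 158] [337. 213.] [339. 107.]
wrist y 0.055 [119, 119, 121, 119, 119, 119, 119, 120, 119, 118, 119, 120, 158, 158, 157, 158, 159, 136, 147, 146, 146, 145, 115] [252. 213.] [247. 107.]
side y 0.05 [76, 73, 74, 76, 76, 76, 76, 78, 78, 79, 79, 82, 90, 101]
side y 0.025 [88, 80, 78, 81, 82, 84, 87, 92, 91, 87, 86, 93, 127, 164]
side y 0.0 [90, 82, 82, 85, 91, 95, 99, 99, 90, 88, 90, 104, 132, 169]
side y -0.025 [140, 164, 165, 165, 157, 150, 146, 145, 141, 141, 144, 144, 169, 180]
side y -0.05 [207, 205, 206, 207, 207, 207, 207, 207, 207, 207, 205, 205, 207, 207]
open side 0.05 [74, 71, 73, 74, 74, 75, 75, 74, 74, 75, 75, 77, 85, 100]
open side 0.025 [87, 78, 77, 76, 77, 77, 77, 77, 78, 82, 94, 108, 114, 108]
open side 0.0 [90, 80, 79, 79, 79, 80, 79, 80, 80, 84, 94, 106, 129, 163]
open side -0.025 [139, 162, 164, 163, 165, 148, 110, 102, 108, 123, 158, 168, 147, 113]
```

The wrist samples show nothing raised in front of the box any more. I'll confirm the clip is still shut with a gentle touch at the same place.

>>> {"op": "play_rows", "data": {"gripper": [1,1,1,1,1,1,1,1,1,1,1,1], "delta_pos": [[0,0,5],[0,0,10],[0,0,15],[0,0,19],[0,0,20],[2,0,20],[3.5,0,20],[4.3,0,20],[4.6,0,20],[4.75,0,20],[4.75,0,20],[4.75,0,20]], "turn": [[0,0,0],[0,0,0],[0,0,0],[0,0,0],[0,0,0],[0,0,0],[0,0,0],[0,0,0],[0,0,0],[0,0,0],[0,0,0],[0,0,0]]}}

```text
time: 25.88
position: [0.4506, -0.1179, 0.09]
tool_rot: [0.995, -0.104, 0.0, -0.0]
ft_force: [-0.1, 0.7, 0.3]
grip_width: 0.0003
grip_force: 0.0
```

```bash
python3 st.py
```

```text
t 25.875 bar [-0.1108 -0.0874  0.0835] tcp [-0.1128 -0.0004  0.09  ] tilt 0.04 yaw -101.98 F box [-0.2  0.7  0.3] M [ 0.05  0.05 -0.02] grip 0.0003
tool axes: box x [1. 0. 0.] down [-0.     0.001  1.   ]
```

>>> {"op": "play_rows", "data": {"gripper": [1,1,1,1], "delta_pos": [[0.1,0,0],[0.2,0,0],[0.3,0,0],[0.3,0,0]], "turn": [[0,0,0],[0,0,0],[0,0,0],[0,0,0]]}}

```text
time: 26.38
position: [0.454, -0.1188, 0.09]
tool_rot: [0.995, -0.104, 0.0, -0.0]
ft_force: [0.4, 0.3, -0.9]
grip_width: 0.0002
grip_force: 0.0
```

```bash
python3 st.py
```

```text
t 26.375 bar [-0.1073 -0.0875  0.0834] tcp [-0.1093 -0.0005  0.09  ] tilt 0.03 yaw -101.98 F box [ 0.3  0.4 -0.9] M [0.08 0.04 0.01] grip 0.0002
tool axes: box x [1.    0.    0.001] down [-0.001  0.001  1.   ]
```

The finger reaches x = -0.1093 with no force, so the clip stayed shut. Retreating, then handing in.

>>> {"op": "play_rows", "data": {"gripper": [1,1,1,1,1,1,1,1,1,1], "delta_pos": [[-1,0,0],[-3,0,0],[-5,0,0],[-5,0,-4],[-5,0,-9],[-5,0,-14],[-5,0,-19],[-5,0,-20],[-5,0,-20],[-5,0,-20]], "turn": [[0,0,0],[0,0,0],[0,0,0],[0,0,0],[0,0,0],[0,0,0],[0,0,0],[0,0,0],[0,0,0],[0,0,0]]}}

```text
time: 27.62
position: [0.4034, -0.1077, 0.2882]
tool_rot: [0.995, -0.104, -0.001, -0.001]
ft_force: [0.1, -0.3, -0.1]
grip_width: 0.0003
grip_force: 0.0
```

```bash
python3 -c "
from rig import robot
o=robot.get_obs();print(o['time'],o['position'].round(3),o['ft_force'].round(1))
print(robot.hand_in())"
```

```text
27.625 [ 0.403 -0.108  0.288] [ 0.1 -0.3 -0.1]
the job is handed in; nothing more can be done
None
```

I handed the job in at 27.6 s; no verdict came back, but by force and position readings the milk stands in the front compartment, the lid is flat with its bar under the lip, and the clip stayed shut when I touched it again.

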